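Take the self-inking stamp off its rack and hold it pressed on the delivery note

TASK

Lift the rectangular self-inking stamp up and off its fork on the stamp rack, set it squarely inside the empty printed box on the delivery-note pad, and press its handle all the way down to the stop. Finish while still gripping the knob and holding the stamp pressed down there; do not press the handle down anywhere else, and leave the round stamp hanging on the rack.

Things in the scene. Friction and masses are not known exactly. Their poses are not given: they have to be found in the camera images.
- stamp: The stamp to use: self-inking, open rectangular steel frame 40 mm (x) by 62 mm (y), 49 mm high, 130 to 220 g. Origin: centre of the frame's underside, z up. Above the frame the handle has a collar 20 mm across (66 to 74 mm above the origin), a neck 8 mm thick (74 to 92) and a knob. Starts hanging upright, long side along the rack's y within 0.1 rad; either way round will do in the box.
- stamp_knob (a point): Middle of the stamp's black knob, which is round, 27 mm across, upright, 36 mm high (18 mm below and above this point). It goes down with the handle: 110 mm above the stamp's underside at rest, 94 mm when fully pressed.
- handle (a joint): Travel of the stamp's sprung handle down into its frame, m: 0 = up (at rest), 0.016 = at its stop. The spring begins to give at 4 N and takes 12 N at the stop; it comes up again by itself when let go.
- rack: Grey sheet-steel stamp rack, fixed. Base 112 mm deep (x), 150 mm wide (y), 10 mm high; upright at the back (+x). At the top a level plate 3 mm thick, upper face 120 mm above the desk, with two 12 mm slots open to the front (-x, towards the robot). The knobs rest on the plate, the necks hang in the slots. Origin: on the desk, midway below the two hanging places; z up.
- rack_left (a point): Left hanging place (y = +40 mm on the rack), on the plate's upper face; axes as the rack's. The plate's front edge, 24 mm ahead, turns up to a lip 5 mm high: a stamp must be lifted about 10 mm (6 to 14; at 15 its collar meets the plate from below), then drawn straight out to the front (-x) by 60 mm or more. The stamp hangs here or at the right place.
- rack_right (a point): Right hanging place (y = -40 mm on the rack), like the left one.
- stamp_box (a point): Centre of the empty printed box, on the pad's paper (10 mm above the desk). The box is 60 mm inside along this point's x and 84 mm along its y; z up.
- note_pad: Delivery-note pad, fixed: white paper block, grey binding strip along its far edge (+x), 166 mm (x) by 118 mm (y), 10 mm thick; a ruled table in its far half, the empty stamp box outlined in dark ink in its near half. Origin: centre of its underside.
- round_stamp: The other stamp, to be left hanging in the other place: a plain shorter hand stamp with a round wooden foot 40 mm across, no frame, no spring, the same neck and a pear-shaped wooden knob 24 mm across (48 to 86 mm above its origin). Origin: centre of its underside.
Not all that is in view belongs to the job. What is shaped like the stamp but green is not meant.

How it is judged (in metres and radians):
On the way, in this order (a step that is already met when the one before it is completed fails the run):
1. the stamp is off the rack: drawn clear of the fork, in the gripper (contact force between stamp and rack below 0.01 N and contact force between the fingers and stamp above 2 N and horizontal distance between stamp and rack above 0.06 m and distance of stamp from where it was at the start of the episode above 0.045 m and value of joint handle below 0.005 m), for 0.1 s.
2. the stamp stands in the printed box with its handle pressed down to the stop (x of stamp in the frame of stamp_box between -0.01 and 0.01 m and y of stamp in the frame of stamp_box between -0.011 and 0.011 m and angle between the y axis of stamp and the y axis of stamp_box, either way round below 0.17 rad and value of joint handle above 0.0145 m and contact force between stamp and note_pad above 6 N), for 0.5 s.
At the end, for the whole second after the job is handed in: The stamp stands upright in the printed box (centre within 10 mm along the box's x and 11 mm along its y, turned by less than 0.17 rad), the handle held down by the gripper at 14.5 mm or more of its 16 mm, pushing on the pad with over 6 N; the round stamp hangs where it was (within 20 mm) (all of step 2 and angle between stamp's own z axis and vertical below 0.06 rad and contact force between the fingers and stamp above 2 N and linear speed of stamp below 0.02 m/s and distance of round_stamp from where it was at the start of the episode below 0.02 m); the arm keeps its last pose, push and grip.
It fails at once if the handle is pressed down away from the printed box (value of joint handle above 0.01 m and (horizontal distance between stamp and stamp_box above 0.02 m or height (world z) of stamp above 0.025 m)).
It fails at once if the round stamp is knocked from its place on the rack (distance of round_stamp from where it was at the start of the episode above 0.03 m).
It also fails if it takes over 48 s, if anything falls off the work surface, if the arm or the gripper's body presses on something with over 40 N, if the wrist force passes 120 N, or if a joint passes its speed limit or range.

ROBOT

A 6-joint arm with a two-finger parallel gripper is mounted at the origin on the work surface; the furniture and walls round the work are solid. World frame = base frame: x ahead of the robot, y to its left, z up, the work surface at z = 0. Lengths are in m, angles in degrees, forces in N, time in s.
With the tool pointing down it reaches from about 0.3 to 0.95 m from the base axis. Payload 3.1 kg.
Tool frame: the origin (TCP) lies on the mounting face of the last link; the fingertips stand 173 mm ahead of it and the grasp point (between the pads) lies 155 mm ahead of it; z points along the fingers, x is the direction in which the jaws open and shut, and the axes are right-handed (so a half turn about z gives the same grasp; the last joint's range is limited). The gripper opens to 85 mm and grips with 20 to 120 N. Pads are 22 mm wide; open, the fingers measure 114 mm over their backs; the gripper's body (76 mm by 85 mm) begins 54 mm behind the grasp point. The pads swing forward as they close: fully open they stand 13 mm farther back than shut.
Start: joints at [-75.785, 17.653, 93.61, -0, 68.738, -3.994], TCP at [0.195, -0.594, 0.405] pointing down, gripper open.
Joint ranges: [-175.34, 175.34], [-45.06, 112.39], [2.9, 150.54], [-68.45, 248.45], [3.09, 151.38], [-168.51, 168.51]. Speed limits (degrees/s): [159.86, 159.86, 180, 180, 180, 180].

INTERFACE

Orientations are given as a 3x3 rotation matrix whose columns are the frame's x, y, z axes.
In Python, from bench import monitor, grab_frame, ticket gives the robot as it stands.
- The arm moves only by the shell command python3 -m pendant 'ROWS' [FORCE]. ROWS is JSON, a list that holds one entry, the list of rows, each a list of 7 numbers: the shift along the tool's x, y, z in m, then the turn, a rotation vector about the tool's x, y, z in degrees, then the finger opening in m, from 0 to 0.0854. In form: [[[x, y, z, wx, wy, wz, claw], ...]]. A call has 1 to 8 rows; each row shifts and turns the pose as measured when the row begins, along the tool's axes as they then stand; what a row does not reach is not made up. A row lasts 1/8 s, in which the tool goes at most 62.5 mm and 10.7 degrees, less where a joint would pass 70% of its speed; a pose out of reach is approached as far as the arm can. A call with a gripper value outside its range is refused whole. The fingers move at their own pace and stop on an object; FORCE is the grip in N (left out, the last holds). Time passes only in rows, so rows that do not move let the fingers close. It gives the time, the measured TCP pose, the force and the opening at its end, in the units of the state.
- monitor.observe(): the state, without advancing time (a new reading comes with each control period).
- grab_frame(name): name is "scene" or "top" or "wrist"; returns a dict with "image" (420x560x3 uint8, blue, green, red), "depth" (420x560 float32, m along the optical axis (not along the pixel's ray), 0 where there is no reading), "fx", "fy", "cx", "cy" (pixels), "cam_to_world" (4x4, takes a point from camera to world coordinates). Camera axes: x right, y up, looking along -z (the intrinsics and any distortion apply to the point x, -y, -z); pixel columns grow to the right and rows downward; lengths in m; the calibration is good to about 2 mm. A picture is of the moment at which its call begins.
- ticket.sign_off(): hands the job in, once; it reports no verdict.
The state is a dict: "time_s": time; "joints": joint angles; "qvel": joint speeds; "effort": joint torques, N m; "ee_pos": TCP position; "tcp_rot": TCP orientation; "ft_force": force on the tool from outside, world axes, zero at the start; "moment": the same for the moment, N m; "gripper_width": opening from 0.0 (shut) to 1.0 (fully open).
Only numpy, scipy, OpenCV 4.12 (cv2) and the standard library are available. Lean on these libraries where they do the work, as an engineer would, in place of code of your own. Each camera call takes 0.05 s, during which the arm holds its last target. There are 200 camera calls.

## Working session

There is one attempt and no reset: what is moved stays moved. The work goes in short steps, Python scripts to look and compute and a shell command to move; the robot and the scene stay as the last step left them, time stands still between calls to the robot, and variables do not carry over. Pictures are saved under pics/ and viewed, about 8 in all and at most 12, crops included, and the job is handed in when it is done.

```bash
mkdir -p pics; ls; cat > h.py <<'E'
import numpy as np, cv2
from bench import monitor, grab_frame, ticket
def world(f,u,v,z=None):
    """pixel -> world: by depth, or on the plane height z"""
    T=np.array(f["cam_to_world"]); d=np.array([(u-f["cx"])/f["fx"],-(v-f["cy"])/f["fy"],-1.])
    r=T[:3,:3]@d; o=T[:3,3]
    s=f["depth"][int(round(v)),int(round(u))] if z is None else (z-o[2])/r[2]
    return o+s*r
def cloud(f):
    v,u=np.mgrid[:420,:560]; D=f["depth"]; T=np.array(f["cam_to_world"])
    P=np.stack([(u-f["cx"])/f["fx"]*D,-(v-f["cy"])/f["fy"]*D,-D],-1)
    return P@T[:3,:3].T+T[:3,3]
E
python3 - <<'E'
from h import *
print(monitor.observe())
a=grab_frame("scene");b=grab_frame("top")
for n,f in(("scene",a),("top",b)):
    print(n,{k:v for k,v in f.items() if k not in("image","depth")})
    np.savez("pics/"+n+"0.npz",**f); cv2.imwrite("pics/"+n+"0.png",f["image"])
E
```

```text
pics
{'time_s': 0.0, 'joints': array([-7.57855268e+01,  1.77036070e+01,  9.36892655e+01, -1.02235697e-03,
        6.87378113e+01, -3.99299185e+00]), 'qvel': array([-0.05888035,  0.01025369,  0.06670137, -0.00288471, -0.0988363 ,
       -0.02700582]), 'effort': array([-2.98487730e-04, -4.15255308e+01, -2.76661885e+01, -7.89548130e-05,
        1.02911112e-02,  1.25878252e-06]), 'ee_pos': array([ 0.19515924, -0.59330145,  0.4034585 ]), 'tcp_rot': array([[ 3.12464196e-01, -9.49929363e-01, -5.76190055e-04],
       [-9.49926810e-01, -3.12464694e-01,  2.20694420e-03],
       [-2.27648015e-03, -1.42252664e-04, -9.99997399e-01]]), 'ft_force': array([ 0.34715717,  0.23125983, -0.17579238]), 'moment': array([-0.03181652, -0.01475712, -0.01360901]), 'gripper_width': 0.9982857817528692}
scene {'fx': 494.2830336155617, 'fy': 494.2830336155617, 'cx': 283.3535188088386, 'cy': 208.01711866992386, 'cam_to_world': array([[ 0.8292787 ,  0.24269985, -0.50338219, -0.11220819],
       [-0.55843225,  0.32568944, -0.76294155, -1.34566088],
       [-0.02121954,  0.91379602,  0.40561874,  0.59986172],
       [ 0.        ,  0.        ,  0.        ,  1.        ]])}
top {'fx': 388.89055745744685, 'fy': 388.89055745744685, 'cx': 286.3841398133904, 'cy': 210.94082526085978, 'cam_to_world': array([[-0.01679601,  0.99123971, -0.13100282,  0.40987799],
       [-0.99878007, -0.02271816, -0.04384353, -0.46011254],
       [-0.04643559,  0.13010661,  0.99041204,  0.97023983],
       [ 0.        ,  0.        ,  0.        ,  1.        ]])}
```

View pics/scene0.png

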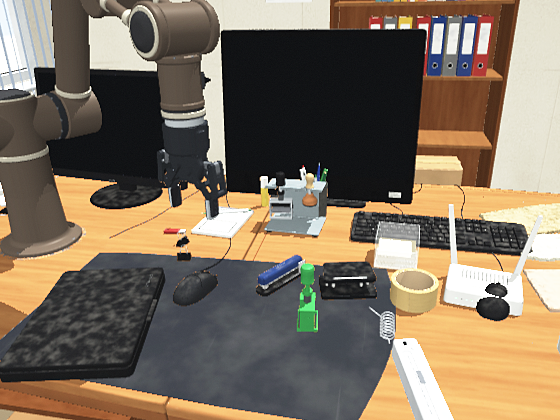

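View pics/top0.png

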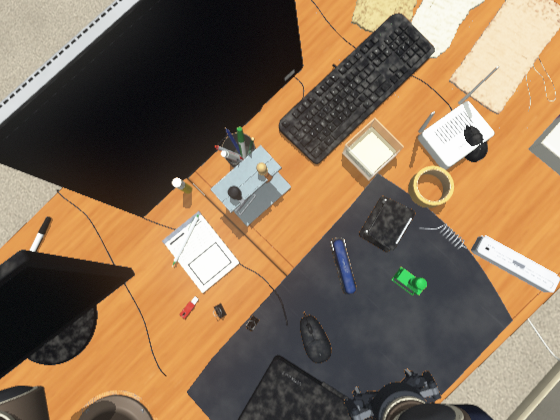

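The top view shows the rack at about (250,185) with a black knob at (235,192) and a wooden knob at (262,167). The pad is at (200,255), with its box at about (210,267). Two things are shaped like the stamp: the black-knobbed one on the rack at (235,192), and the green one at (410,280). The task rules out green, so the rack one is the one meant. An enlarged crop will confirm it.

```bash
python3 - <<'E'
from h import *
a=dict(np.load("pics/scene0.npz"));b=dict(np.load("pics/top0.npz"))
c1=cv2.resize(b["image"][135:295,150:300],None,fx=3.6,fy=3.6,interpolation=cv2.INTER_CUBIC)[:576]
c2=cv2.resize(a["image"][165:240,185:335],(560,280),interpolation=cv2.INTER_CUBIC)
cv2.imwrite("pics/c1.png",c1);cv2.imwrite("pics/c2.png",c2)
P=cloud(b)
for n,u,v in(("blackknob",235,192),("wood",262,167),("plate",248,178),("base",262,205),("pad",215,255)): print(n,P[v-1:v+2,u-1:u+2].reshape(-1,3).mean(0).round(3), b["image"][v,u])
E
```

```text
blackknob [ 0.561 -0.314  0.154] [68 72 76]
wood [ 0.614 -0.373  0.156] [157 223 244]
plate [ 0.599 -0.337  0.119] [180 177 162]
base [ 0.553 -0.357  0.01 ] [133 132 125]
pad [ 0.431 -0.239  0.01 ] [253 254 254]
```

View pics/c1.png

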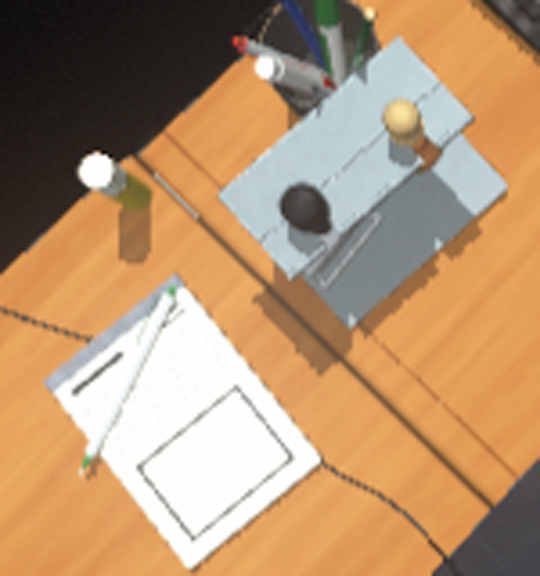

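View pics/c2.png

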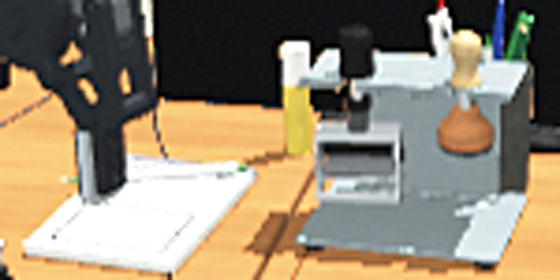

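The crops confirm it: the black-knobbed stamp with the open steel frame hangs at the left place, crop px (305,205). The wooden round stamp is on the right, and the box corners are at about crop px (237,387), (292,458), (193,539) and (138,467). Next I'll measure.

```bash
cat > m.py <<'E'
from h import *
a=dict(np.load("pics/scene0.npz"));b=dict(np.load("pics/top0.npz"))
deg=lambda v:np.degrees(np.arctan2(v[1],v[0]))
# box: dark ring inside white pad -> inner contour
g=cv2.cvtColor(b["image"],cv2.COLOR_BGR2GRAY)
k=4; G=cv2.resize(g[230:295,180:245],None,fx=k,fy=k,interpolation=cv2.INTER_CUBIC)
m=cv2.adaptiveThreshold(G,255,cv2.ADAPTIVE_THRESH_MEAN_C,cv2.THRESH_BINARY,31,8)
n,L,S,C=cv2.connectedComponentsWithStats(m,connectivity=4)
l=L[int((267-230)*k),int((210-180)*k)]
r=cv2.minAreaRect(np.argwhere(L==l)[:,::-1].astype(np.float32))
c=cv2.boxPoints(r); W=np.array([world(b,(x+.5)/k-.5+180,(y+.5)/k-.5+230,.010) for x,y in c])
print("box centre",W.mean(0).round(4)); 
for i in range(4): e=W[(i+1)%4]-W[i]; print(" side",np.linalg.norm(e).round(4),deg(e).round(1))
# rack plate
P=cloud(b); pl=(abs(P[...,2]-.1195)<.004)&(b["depth"]>0)
n,L,S,C=cv2.connectedComponentsWithStats(pl.astype(np.uint8)); l=L[178,248]
Q=P[L==l]; r=cv2.minAreaRect(Q[:,:2].astype(np.float32)); print("plate",r,Q[:,2].mean()); print(cv2.boxPoints(r).round(4))
# knob: dark blob, in both views; ray through blob centre
for nme,f,(u0,v0,u1,v1) in(("top",b,(222,180,246,204)),("scene",a,(272,168,292,196))):
    R=cloud(f); mk=(f["image"].max(-1)<110)&(R[...,2]>.115)&(R[...,2]<.165)&(R[...,1]<-.25)&(R[...,0]<.64)
    z=np.zeros_like(mk); z[v0:v1,u0:u1]=1; mk&=z
    v,u=np.nonzero(mk); q=R[mk]; top=q[q[:,2]>.150]
    print(nme,len(v),"px",u.mean().round(1),v.mean().round(1),u.min(),u.max(),v.min(),v.max(),"ray@.138",world(f,u.mean(),v.mean(),.138).round(4),"top pts",top.mean(0).round(4) if len(top) else None,len(top), "max",q[:,2].max().round(3))
# tall things near knob
kx=np.array([.56,-.314]); R=P; 
d=np.hypot(R[...,0]-kx[0],R[...,1]-kx[1]); t=(d<.2)&(R[...,2]>.06)&(R[...,2]<.28)&(L!=l)
n,L2,S,C=cv2.connectedComponentsWithStats(t.astype(np.uint8))
for i in range(1,n):
    if S[i,4]>8: q=R[L2==i]; print("tall",C[i].round(),S[i,4],q.mean(0).round(3),"zmax",q[:,2].max().round(3),"mind",d[L2==i].min().round(3))
E
python3 m.py
```

```text
box centre [ 0.4113 -0.2247  0.01  ]
 side 0.0851 -51.5
 side 0.0602 -140.6
 side 0.0844 128.3
 side 0.0599 40.1
plate ((0.600596010684967, -0.3314604163169861), (0.07553845643997192, 0.15200406312942505), 40.9187126159668) 0.11962062254516789
[[ 0.5223 -0.2988]
 [ 0.6218 -0.4136]
 [ 0.6789 -0.3642]
 [ 0.5794 -0.2493]]
top 138 px 234.2 192.5 228 241 186 199 ray@.138 [ 0.5632 -0.3097  0.138 ] top pts [ 0.5633 -0.3105  0.1543] 96 max 0.159
scene 123 px 280.0 178.8 276 285 172 188 ray@.138 [ 0.5609 -0.3126  0.138 ] top pts [ 0.5589 -0.3161  0.1536] 32 max 0.156
tall [185. 138.] 6732 [ 0.677 -0.212  0.171] zmax 0.28 mind 0.077
tall [264. 171.] 163 [ 0.61  -0.374  0.131] zmax 0.16 mind 0.066
tall [276. 171.] 13 [ 0.613 -0.401  0.125] zmax 0.127 mind 0.09
tall [257. 188.] 17 [ 0.576 -0.358  0.125] zmax 0.126 mind 0.034
tall [236. 195.] 207 [ 0.558 -0.313  0.131] zmax 0.159 mind 0.001
```

```bash
cat >> h.py <<'E'
def go(x,y,z,yaw=None):
    """shift in tool axes from the measured pose to TCP (x,y,z); turn about tool z to bring tool x to world yaw"""
    s=monitor.observe(); R=np.array(s["tcp_rot"]); d=R.T@(np.array([x,y,z])-s["ee_pos"])
    cur=np.degrees(np.arctan2(R[1,0],R[0,0]))
    print("t",s["time_s"],"pos",s["ee_pos"].round(4),"yaw",cur.round(2),"tilt",np.degrees(np.arccos(-R[2,2])).round(2),"F",s["ft_force"].round(1),"w",round(s["gripper_width"],3))
    print(" d_tool mm",(d*1e3).round(1),"wz",None if yaw is None else -round((yaw-cur+180)%360-180,2))
E
python3 - <<'E'
from h import *
b=dict(np.load("pics/top0.npz")); P=cloud(b); D=P[...,:2]-[.563,-.311]; c,s=np.cos(np.radians(40.9)),np.sin(np.radians(40.9))
X=D@[c,s];Y=D@[-s,c]; Z=P[...,2]
for lo,hi in((.06,.1),(.1,.13),(.13,.16),(.16,.2),(.2,.25),(.25,.3),(.3,.5)):
    m=(Z>lo)&(Z<hi)&(np.hypot(X,Y)<.17)&(b["depth"]>0)
    H,xe,ye=np.histogram2d(X[m],Y[m],bins=[np.arange(-.16,.17,.04)]*2)
    print(lo,hi,[(round(xe[i]+.02,2),round(ye[j]+.02,2),int(H[i,j])) for i,j in np.argwhere(H>4)])
E
python3 -m pendant '[[[0,0,0,0,0,-7.5,0.085],[0,0,0,0,0,-7.5,0.085],[0,0,0,0,0,-7.5,0.085],[0,-0.04,0,0,0,0,0.085],[0,-0.04,0,0,0,0,0.085],[0,-0.04,0,0,0,0,0.085],[0,-0.04,0,0,0,0,0.085]]]' 60
python3 -c "
from h import *
go(.563,-.311,.403,-49.1)"
```

```text
0.06 0.1 [(np.float64(-0.02), np.float64(-0.1), 24), (np.float64(-0.02), np.float64(-0.06), 15), (np.float64(-0.02), np.float64(-0.02), 12), (np.float64(-0.02), np.float64(0.02), 31), (np.float64(0.06), np.float64(-0.1), 27), (np.float64(0.06), np.float64(-0.06), 33), (np.float64(0.06), np.float64(-0.02), 9), (np.float64(0.1), np.float64(-0.1), 130), (np.float64(0.1), np.float64(-0.06), 87), (np.float64(0.1), np.float64(-0.02), 6), (np.float64(0.1), np.float64(0.06), 12), (np.float64(0.1), np.float64(0.1), 37), (np.float64(0.14), np.float64(-0.1), 6), (np.float64(0.14), np.float64(-0.06), 162), (np.float64(0.14), np.float64(-0.02), 134), (np.float64(0.14), np.float64(0.02), 133), (np.float64(0.14), np.float64(0.06), 154), (np.float64(0.14), np.float64(0.1), 58)]
0.1 0.13 [(np.float64(-0.02), np.float64(-0.1), 139), (np.float64(-0.02), np.float64(-0.06), 164), (np.float64(-0.02), np.float64(-0.02), 155), (np.float64(-0.02), np.float64(0.02), 135), (np.float64(0.02), np.float64(-0.1), 225), (np.float64(0.02), np.float64(-0.06), 272), (np.float64(0.02), np.float64(-0.02), 258), (np.floa
[... 1273 characters left out ...]
 131), (np.float64(0.14), np.float64(0.06), 119)]
0.16 0.2 [(np.float64(0.14), np.float64(-0.06), 57), (np.float64(0.14), np.float64(-0.02), 152), (np.float64(0.14), np.float64(0.02), 188), (np.float64(0.14), np.float64(0.06), 141)]
0.2 0.25 [(np.float64(0.14), np.float64(-0.02), 16), (np.float64(0.14), np.float64(0.02), 63), (np.float64(0.14), np.float64(0.06), 61)]
0.25 0.3 []
0.3 0.5 []
time_s: 0.98
ee_pos: [0.3154, -0.4852, 0.3989]
tcp_rot: [[0.658, -0.753, -0.003], [-0.753, -0.658, 0.009], [-0.009, -0.004, -1.0]]
ft_force: [0.5, -0.3, -0.1]
gripper_width: 0.994
t 0.975 pos [ 0.3154 -0.4852  0.3989] yaw -48.87 tilt 0.57 F [ 0.5 -0.3 -0.1] w 0.994
 d_tool mm [  31.6 -301.1   -3.2] wz 0.23
```

```bash

python3 -m pendant '[[[0.005,-0.042,0,0,0,0,0.085],[0.005,-0.042,0,0,0,0,0.085],[0.005,-0.042,0,0,0,0,0.085],[0.005,-0.042,0,0,0,0,0.085],[0.005,-0.042,0,0,0,0,0.085],[0.005,-0.042,0,0,0,0,0.085],[0,-0.03,0,0,0,0,0.085],[0,0,0,0,0,0,0.085]]]' 60
python3 - <<'E'
from h import *
go(.563,-.311,.35,-49.1)
print(monitor.observe()["tcp_rot"][:,2]@[[1,0],[0,1],[0,0]])
f=grab_frame("wrist"); cv2.imwrite("pics/w1.png",f["image"]); np.savez("pics/w1.npz",**f); print(np.array(f["cam_to_world"]).round(3))
E
```

```text
time_s: 1.98
ee_pos: [0.5551, -0.3128, 0.3947]
tcp_rot: [[0.66, -0.751, -0.009], [-0.751, -0.66, 0.015], [-0.017, -0.003, -1.0]]
ft_force: [-1.0, -0.2, 0.8]
gripper_width: 0.996
t 1.975 pos [ 0.5551 -0.3128  0.3947] yaw -48.67 tilt 0.99 F [-1.  -0.2  0.8] w 0.996
 d_tool mm [ 4.6 -7.  44.7] wz 0.43
[-0.00902052  0.01481538]
[[ 0.66   0.722  0.208  0.605]
 [-0.751  0.64   0.162 -0.268]
 [-0.016 -0.263  0.965  0.364]
 [ 0.     0.     0.     1.   ]]
```

View pics/w1.png

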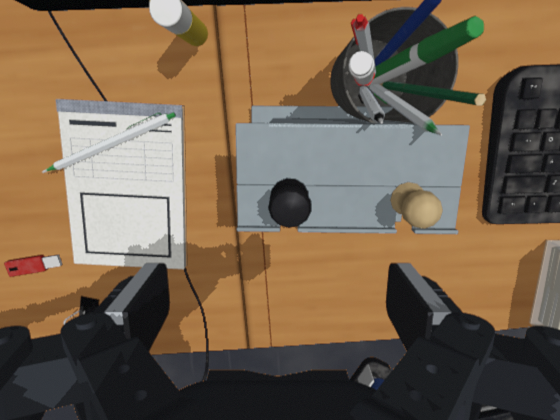

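The wrist view shows the black knob at (290,203), the wooden knob at (420,208) and the box centred near (126,225). I'll refine the knob and box positions from this view.

```bash
cat >> h.py <<'E'
def boxfind(f,u0,v0,u1,v1,uc,vc,k=4):
    """inside of the printed box: light region round (uc,vc) bounded by the dark line"""
    G=cv2.resize(cv2.cvtColor(f["image"],cv2.COLOR_BGR2GRAY)[v0:v1,u0:u1],None,fx=k,fy=k,interpolation=cv2.INTER_CUBIC)
    m=cv2.adaptiveThreshold(G,255,cv2.ADAPTIVE_THRESH_MEAN_C,cv2.THRESH_BINARY,41,10)
    L=cv2.connectedComponents(m,connectivity=4)[1]; q=(L==L[(vc-v0)*k,(uc-u0)*k])
    h=cv2.convexHull(np.argwhere(q)[:,::-1].astype(np.int32))[:,0]
    W=np.array([world(f,(x+.5)/k-.5+u0,(y+.5)/k-.5+v0,.010)[:2] for x,y in h])
    r=cv2.minAreaRect(((W-[.4,-.2])*1e3).astype(np.float32))
    print("box",(np.array(r[0])/1e3+[.4,-.2]).round(4),np.round(r[1],1),round(r[2],2))
def knob(f,u0,v0,u1,v1,z,thr=70):
    g=f["image"].max(-1); m=np.zeros_like(g); m[v0:v1,u0:u1]=(g[v0:v1,u0:u1]<thr)
    n,L,S,C=cv2.connectedComponentsWithStats(m); i=1+S[1:,4].argmax()
    (x,y),r=cv2.minEnclosingCircle(np.argwhere(L==i)[:,::-1].astype(np.float32))
    print("knob px",S[i],C[i].round(1),(round(x,1),round(y,1),round(r,1)),"at z",z,world(f,*C[i],z).round(4))
E
python3 - <<'E'
from h import *
f=dict(np.load("pics/w1.npz"))
boxfind(f,60,170,195,275,126,225)
for z in(.138,.150,.156): knob(f,260,165,320,235,z)
P=cloud(f); D=f["depth"]>0
m=D&(abs(P[...,2]-.1195)<.004)
L=cv2.connectedComponents(m.astype(np.uint8))[1]; Q=P[L==L[170,350]]
r=cv2.minAreaRect(((Q[:,:2]-[.6,-.33])*1e3).astype(np.float32)); print("plate",r,(np.array(r[0])/1e3+[.6,-.33]),(cv2.boxPoints(r)/1e3+[.6,-.33]).round(4))
t=P[180:230,265:315]; t=t[(t[...,2]>.153)&(t[...,2]<.158)]; print("top pts",len(t),t.mean(0).round(4))
E
```

```text
box [ 0.4112 -0.2252] [60.1 84. ] 38.49
knob px [ 268  179   43   48 1606] [289.1 203. ] (290.6, 202.6, 24.5) at z 0.138 [ 0.563 -0.31   0.138]
knob px [ 268  179   43   48 1606] [289.1 203. ] (290.6, 202.6, 24.5) at z 0.15 [ 0.5653 -0.3078  0.15  ]
knob px [ 268  179   43   48 1606] [289.1 203. ] (290.6, 202.6, 24.5) at z 0.156 [ 0.5664 -0.3066  0.156 ]
plate ((1.8243942260742188, 0.1022491455078125), (80.3834228515625, 152.2750244140625), 40.706546783447266) [ 0.60182439 -0.32989775] [[ 0.5217 -0.2984]
 [ 0.621  -0.4138]
 [ 0.6819 -0.3614]
 [ 0.5826 -0.246 ]]
top pts 1079 [ 0.5641 -0.3093  0.1548]
```

```bash

python3 -m pendant '[[[0,0,0,-0.17,0.97,0.4,0.085],[0.002,-0.003,0.02,0,0,0,0.085],[0.002,-0.003,0.02,0,0,0,0.085],[0,0,0,0,0,0,0.085]]]' 60
python3 - <<'E'
from h import *
go(.5635,-.310,.298,-49.2)
R=monitor.observe()["tcp_rot"]; print("tilt target",(R.T@[0,0,-1]).round(4))
E
```

```text
time_s: 2.52
ee_pos: [0.5587, -0.3149, 0.3501]
tcp_rot: [[0.651, -0.759, -0.004], [-0.759, -0.651, -0.0], [-0.003, 0.003, -1.0]]
ft_force: [0.0, -0.2, -0.8]
gripper_width: 0.993
t 2.525 pos [ 0.5587 -0.3149  0.3501] yaw -49.39 tilt 0.23 F [ 0.  -0.2 -0.8] w 0.993
 d_tool mm [-0.4 -7.  52.1] wz -0.19
tilt target [ 0.0025 -0.0032  1.    ]
```

```bash

python3 -m pendant '[[[0,-0.003,0.014,0.2,0.1,0,0.085],[0,-0.003,0.014,0,0,0,0.085],[0,-0.001,0.013,0,0,0,0.085],[0,0,0.011,0,0,0,0.085],[0,0,0,0,0,0,0.085]]]' 60
python3 - <<'E'
from h import *
go(.5635,-.310,.298,-49.2)
f=grab_frame("wrist"); cv2.imwrite("pics/w2.png",f["image"]); np.savez("pics/w2.npz",**f)
P=cloud(f); t=P[(P[...,2]>.1535)&(P[...,2]<.158)&(np.hypot(P[...,0]-.563,P[...,1]+.31)<.02)&(f["image"].max(-1)<90)]; print(len(t),t.mean(0).round(4))
E
```

```text
time_s: 3.15
ee_pos: [0.5641, -0.3101, 0.2935]
tcp_rot: [[0.651, -0.759, -0.001], [-0.759, -0.651, 0.002], [-0.002, -0.0, -1.0]]
ft_force: [-0.2, 0.9, -0.3]
gripper_width: 0.996
t 3.15 pos [ 0.5641 -0.3101  0.2935] yaw -49.41 tilt 0.12 F [-0.2  0.9 -0.3] w 0.996
 d_tool mm [-0.5  0.4 -4.5] wz -0.21
2860 [ 0.5643 -0.3091  0.155 ]
```

View pics/w2.png

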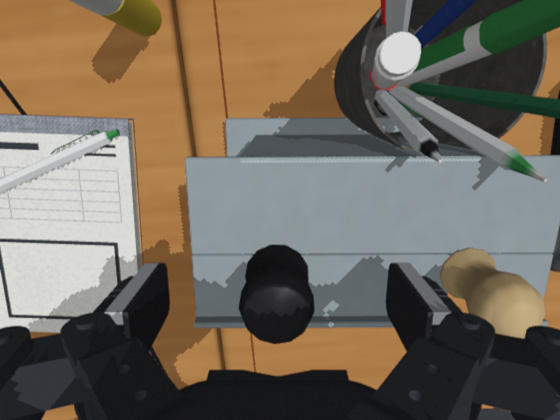

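The knob at (277,295) is centred between the open fingers. The tool is 4.5 mm low, so I'll raise it and then close.

```bash

python3 -m pendant '[[[0,0.0,-0.005,0,0,0,0.085],[0,0,0,0,0,0,0.02],[0,0,0,0,0,0,0.02],[0,0,0,0,0,0,0.02],[0,0,0,0,0,0,0.02],[0,0,0,0,0,0,0.02],[0,0,0,0,0,0,0.02]]]' 70
python3 - <<'E'
from h import *
go(.5635,-.310,.308,-49.2)
E
```

```text
time_s: 4.08
ee_pos: [0.565, -0.3107, 0.3025]
tcp_rot: [[0.651, -0.759, 0.003], [-0.759, -0.651, -0.001], [0.003, -0.002, -1.0]]
ft_force: [-0.6, 0.1, 0.6]
gripper_width: 0.294
t 4.075 pos [ 0.565  -0.3107  0.3025] yaw -49.41 tilt 0.21 F [-0.6  0.1  0.6] w 0.294
 d_tool mm [-1.5  0.7 -5.5] wz -0.21
```

```bash

python3 -m pendant '[[[0,0,0,0,0,0,0.02]]]' 
python3 -m pendant '[[[0,0,-0.005,0,0,0,0.02],[0,0,0,0,0,0,0.02]]]' 
python3 - <<'E'
from h import *
go(.5635,-.310,.3125,-49.2)
f=grab_frame("scene"); cv2.imwrite("pics/s2.png",cv2.resize(f["image"][110:240,215:345],(560,560),interpolation=cv2.INTER_CUBIC))
E
```

```text
time_s: 4.2
ee_pos: [0.565, -0.3107, 0.3025]
tcp_rot: [[0.651, -0.759, 0.003], [-0.759, -0.651, -0.001], [0.003, -0.002, -1.0]]
ft_force: [-1.0, 1.3, 1.0]
gripper_width: 0.294
time_s: 4.45
ee_pos: [0.5648, -0.3106, 0.3068]
tcp_rot: [[0.651, -0.759, 0.002], [-0.759, -0.651, -0.001], [0.002, -0.001, -1.0]]
ft_force: [-0.9, 0.4, -2.2]
gripper_width: 0.294
t 4.45 pos [ 0.5648 -0.3106  0.3068] yaw -49.41 tilt 0.14 F [-0.9  0.4 -2.2] w 0.294
 d_tool mm [-1.3  0.5 -5.7] wz -0.21
```

View pics/s2.png

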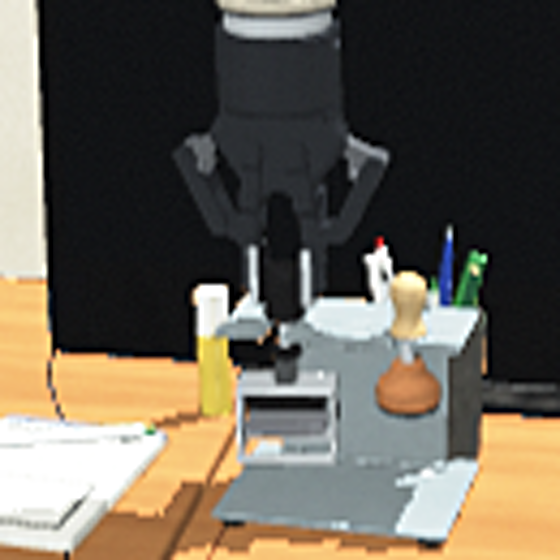

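The stamp hangs in the gripper with Fz at −2.2 N. I'll lift a bit more, then measure the lift from the frame's shift between scene views.

```bash

python3 -m pendant '[[[0.000,0,-0.005,0,0,0,0.02],[0,0,0,0,0,0,0.02]]]' 
cat > lift.py <<'E'
from h import *
go(.5635,-.310,.3125,-49.2)
a=dict(np.load("pics/scene0.npz"));f=grab_frame("scene")
up=lambda im:cv2.resize(cv2.cvtColor(im,cv2.COLOR_BGR2GRAY),None,fx=8,fy=8,interpolation=cv2.INTER_CUBIC)
A,B=up(a["image"]),up(f["image"])
u0,v0,u1,v1=269,197,293,220   # frame in scene0
r=cv2.matchTemplate(B[(v0-8)*8:(v1+4)*8,(u0-5)*8:(u1+5)*8],A[v0*8:v1*8,u0*8:u1*8],cv2.TM_CCOEFF_NORMED)
_,s,_,(x,y)=cv2.minMaxLoc(r); dx,dy=x/8-5,y/8-8
p0=np.array([.56,-.31,.06]); T=np.linalg.inv(a["cam_to_world"])
pr=lambda p:(lambda q:np.array([q[0]/-q[2],-q[1]/-q[2]])*a["fx"])(T[:3,:3]@p+T[:3,3])
J=(pr(p0+[0,0,.01])-pr(p0))/10
print("shift px",dx,dy,"score",round(s,3),"lift mm",round(dy/J[1],1))
cv2.imwrite("pics/s3.png",cv2.resize(f["image"][110:240,215:345],(560,560),interpolation=cv2.INTER_CUBIC))
E
python3 lift.py
```

```text
time_s: 4.75
ee_pos: [0.5644, -0.3104, 0.3112]
tcp_rot: [[0.651, -0.759, 0.001], [-0.759, -0.651, 0.0], [0.001, -0.001, -1.0]]
ft_force: [-0.4, -0.4, -1.9]
gripper_width: 0.298
t 4.75 pos [ 0.5644 -0.3104  0.3112] yaw -49.41 tilt 0.06 F [-0.4 -0.4 -1.9] w 0.298
 d_tool mm [-0.9  0.4 -1.4] wz -0.21
shift px 0.25 -2.75 score 0.935 lift mm 8.2
```

```bash

python3 -m pendant '[[[0,0,-0.0017,0,0,0,0.02],[0,0,0,0,0,0,0.02]]]' 
python3 -m pendant '[[[0,0.006,0,0,0,0,0.02],[0,0.006,0,0,0,0,0.02],[0,0.006,0,0,0,0,0.02]]]'
python3 lift.py
```

```text
time_s: 5.05
ee_pos: [0.5641, -0.3103, 0.3124]
tcp_rot: [[0.651, -0.759, 0.0], [-0.759, -0.651, 0.001], [-0.0, -0.001, -1.0]]
ft_force: [0.9, -0.3, -1.8]
gripper_width: 0.294
time_s: 5.42
ee_pos: [0.5497, -0.3225, 0.3123]
tcp_rot: [[0.651, -0.759, -0.0], [-0.759, -0.651, 0.001], [-0.001, -0.0, -1.0]]
ft_force: [-0.7, 0.7, -2.3]
gripper_width: 0.291
t 5.425 pos [ 0.5497 -0.3225  0.3123] yaw -49.38 tilt 0.04 F [-0.7  0.7 -2.3] w 0.291
 d_tool mm [ -0.5 -18.6  -0.2] wz -0.18
shift px -1.875 -0.375 score 0.935 lift mm 1.1
```

```bash

python3 -m pendant '[[[0,0.008,0,0,0,0,0.02],[0,0.008,0,0,0,0,0.02],[0,0.008,0,0,0,0,0.02],[0,0.008,0,0,0,0,0.02],[0,0.01,0,0,0,0,0.02],[0,0.012,0,0,0,0,0.02],[0,0.014,0,0,0,0,0.02],[0,0,0,0,0,0,0.02]]]'
python3 - <<'E'
from h import *
go(.4112,-.225,.36,-51.3)
f=grab_frame("scene"); cv2.imwrite("pics/s4.png",cv2.resize(f["image"][100:260,180:340],(560,560),interpolation=cv2.INTER_CUBIC))
E
```

```text
time_s: 6.48
ee_pos: [0.4931, -0.3711, 0.3124]
tcp_rot: [[0.65, -0.76, -0.001], [-0.76, -0.65, -0.0], [-0.001, 0.001, -1.0]]
ft_force: [0.8, 0.6, -1.8]
gripper_width: 0.292
t 6.475 pos [ 0.4931 -0.3711  0.3124] yaw -49.47 tilt 0.08 F [ 0.8  0.6 -1.8] w 0.292
 d_tool mm [-164.3  -32.7  -47.5] wz 1.83
```

View pics/s4.png

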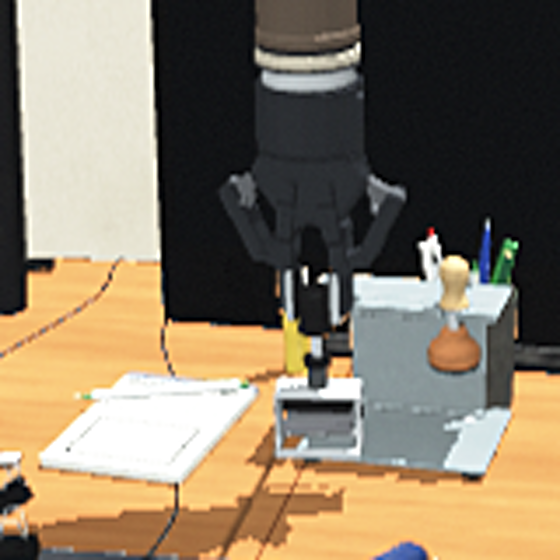

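The stamp is drawn clear and hangs upright at (320,420) in the crop. The round stamp is still on the rack at (455,320). Next I'll carry it over the box.

```bash

python3 -m pendant '[[[0,0,-0.012,0,0,0,0.02],[-0.015,-0.003,-0.012,0,0,0,0.02],[-0.03,-0.006,0,0,0,0.6,0.02],[-0.03,-0.006,0,0,0,0.6,0.02],[-0.03,-0.006,0,0,0,0.6,0.02],[-0.03,-0.006,0,0,0,0,0.02],[-0.024,-0.006,0,0,0,0,0.02],[0,0,0,0,0,0,0.02]]]'
python3 - <<'E'
from h import *
go(.4112,-.225,.336,-51.3); R=monitor.observe()["tcp_rot"]; print("tilt target",(R.T@[0,0,-1]).round(4))
for n in("top","wrist"):
    f=grab_frame(n); np.savez(f"pics/{n}5.npz",**f); cv2.imwrite(f"pics/{n}5.png",f["image"])
b=dict(np.load("pics/top5.npz"))["image"][190:310,140:280]; w=cv2.imread("pics/wrist5.png")
cv2.imwrite("pics/c5.png",np.vstack([cv2.resize(b,(350,300),interpolation=cv2.INTER_CUBIC),cv2.resize(w[150:420],(350,236))[:, :]]))
cv2.imwrite("pics/c5.png",np.hstack([cv2.resize(b,(490,420),interpolation=cv2.INTER_CUBIC),w[100:,120:430][:320].repeat(1,0) if 0 else cv2.resize(w[:,130:430],(300,420))]))
E
```

```text
time_s: 7.52
ee_pos: [0.4191, -0.2226, 0.3443]
tcp_rot: [[0.628, -0.778, 0.01], [-0.778, -0.628, -0.006], [0.011, -0.004, -1.0]]
ft_force: [-0.5, -0.0, -0.4]
gripper_width: 0.291
t 7.525 pos [ 0.4191 -0.2226  0.3443] yaw -51.11 tilt 0.65 F [-0.5 -0.  -0.4] w 0.291
 d_tool mm [-3.2  7.7  8.2] wz 0.19
tilt target [-0.0105  0.0042  0.9999]
```

View pics/c5.png

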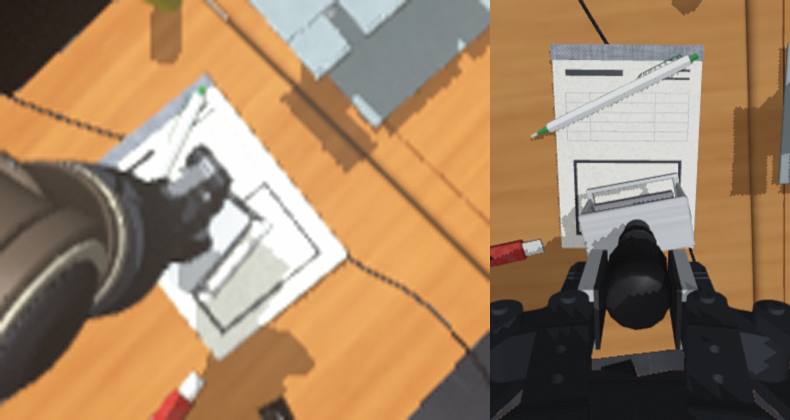

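In the wrist picture the frame's top edge runs from (588,187) to (675,176), while the box edge is nearly level, so the stamp is turned about 8° against the box. I'll measure this and the frame's centre.

```bash
cat > fr.py <<'E'
from h import *
import sys
def frame(f,tcp,zt=None):
    P=cloud(f); g=f["image"]; D=f["depth"]>0
    m=D&(np.hypot(P[...,0]-tcp[0],P[...,1]-tcp[1])<.055)&(g.min(-1)>95)&(P[...,2]>.02)
    z=P[m][:,2]; h,e=np.histogram(z,np.arange(.02,.2,.002)); 
    print("z hist",[(round(e[i],3),int(h[i])) for i in np.argsort(-h)[:10]])
    if zt is None: zt=e[h.argmax()]+.001
    q=m&(abs(P[...,2]-zt)<.004); n,L,S,C=cv2.connectedComponentsWithStats(q.astype(np.uint8)); 
    q=np.isin(L,[i for i in range(1,n) if S[i,4]>15]); Q=P[q]
    r=cv2.minAreaRect(((Q[:,:2]-tcp[:2])*1e3).astype(np.float32))
    print("zt",zt.round(4),"n",len(Q),"rect centre rel tcp mm",np.round(r[0],1),"size",np.round(r[1],1),"ang",round(r[2],2), "px",C.round()[1:4].tolist())
    return q,zt
if __name__=="__main__":
    f=dict(np.load("pics/wrist5.npz")); q,z=frame(f,[.4191,-.2226])
    boxfind(f,*[180,155,335,245],225,180) if 0 else None
    v,u=np.nonzero(q); print(u.min(),u.max(),v.min(),v.max())
E
python3 fr.py; python3 -c "
from h import *
f=dict(np.load('pics/wrist5.npz'));im=f['image'].copy()
cv2.imwrite('pics/c6.png',cv2.resize(im[140:270,190:360],(782,598),interpolation=cv2.INTER_CUBIC))"
```

```text
z hist [(np.float64(0.118), 3379), (np.float64(0.116), 460), (np.float64(0.076), 423), (np.float64(0.094), 349), (np.float64(0.12), 175), (np.float64(0.074), 127), (np.float64(0.198), 74), (np.float64(0.19), 72), (np.float64(0.196), 65), (np.float64(0.194), 65)]
zt 0.119 n 4018 rect centre rel tcp mm [ 2.6 -2.7] size [30.1 62.1] ang 49.37 px [[280.0, 224.0]]
218 334 195 259
```

View pics/c6.png

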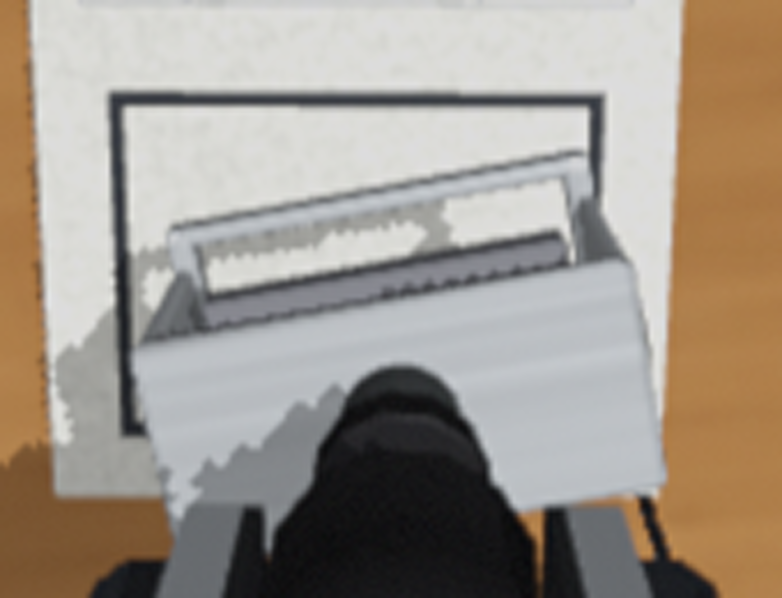

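```bash
python3 - <<'E'
from h import *
from fr import frame
f=dict(np.load("pics/wrist5.npz")); t=np.array([.4191,-.2226]); q,z=frame(f,t); P=cloud(f)
# erode to avoid mixed pixels; plane fit
e=cv2.erode(q.astype(np.uint8),np.ones((5,5)))>0; Q=P[e]; A=np.c_[Q[:,:2]-t,np.ones(len(Q))]; s=np.linalg.lstsq(A,Q[:,2],rcond=None)[0]; print("slope deg x,y",np.degrees(s[:2]).round(2),"z",s[2].round(4))
m=(np.hypot(P[...,0]-t[0],P[...,1]-t[1])<.06)&(P[...,2]>.066)&(P[...,2]<.08)&(f["image"].min(-1)>95)
Q=P[m]; c,s_=np.cos(np.radians(49.4)),np.sin(np.radians(49.4)); d=Q[:,:2]-t
X=d@[c,s_]*1e3; Y=d@[-s_,c]*1e3; print("foot rim n",len(Q),"X",np.percentile(X,[1,50,99]).round(1),"Y",np.percentile(Y,[1,99]).round(1),"z",np.median(Q[:,2]).round(4))
boxfind(f,195,140,350,250,255,170)
E
```

```text
z hist [(np.float64(0.118), 3379), (np.float64(0.116), 460), (np.float64(0.076), 423), (np.float64(0.094), 349), (np.float64(0.12), 175), (np.float64(0.074), 127), (np.float64(0.198), 74), (np.float64(0.19), 72), (np.float64(0.196), 65), (np.float64(0.194), 65)]
zt 0.119 n 4018 rect centre rel tcp mm [ 2.6 -2.7] size [30.1 62.1] ang 49.37 px [[280.0, 224.0]]
slope deg x,y [ 0.49 -0.26] z 0.1188
foot rim n 683 X [ 6.2 18.2 19.7] Y [-34.5  26.3] z 0.0765
box [ 0.4145 -0.228 ] [ 96.3 136.4] 38.78
```

```bash

python3 -m pendant '[[[0,0,0,-0.24,-0.6,0,0.02],[0,0,0,0,0,5.4,0.02],[0,0,0,0,0,5.3,0.02],[0,0,0,0,0,0,0.02]]]'
cat > chk.py <<'E'
from h import *
from fr import frame
f=grab_frame("wrist"); s=monitor.observe(); t=s["ee_pos"][:2]
go(.4108,-.2236,.300,-61.8); print("tilt target",(s["tcp_rot"].T@[0,0,-1]).round(4))
frame(f,t); np.savez("pics/w7.npz",**f); cv2.imwrite("pics/w7.png",f["image"])
E
python3 chk.py
```

```text
time_s: 8.12
ee_pos: [0.4225, -0.2276, 0.3462]
tcp_rot: [[0.465, -0.885, 0.004], [-0.885, -0.465, -0.004], [0.005, -0.002, -1.0]]
ft_force: [-0.2, -0.1, -2.5]
gripper_width: 0.292
t 8.175 pos [ 0.4225 -0.2276  0.3462] yaw -62.23 tilt 0.34 F [ 0.5 -0.4 -1.3] w 0.299
 d_tool mm [-9.2  8.6 46.2] wz -0.43
tilt target [-0.0057  0.0018  1.    ]
z hist [(np.float64(0.12), 2559), (np.float64(0.118), 1435), (np.float64(0.078), 290), (np.float64(0.096), 282), (np.float64(0.076), 270), (np.float64(0.094), 153), (np.float64(0.198), 70), (np.float64(0.196), 70), (np.float64(0.074), 67), (np.float64(0.09), 65)]
zt 0.121 n 4031 rect centre rel tcp mm [ 0.5 -0.8] size [30. 62.] ang 37.74 px [[280.0, 224.0]]
```

```bash

python3 -m pendant '[[[-0.004,0.004,0.012,-0.1,-0.33,-0.4,0.02],[-0.004,0.004,0.012,0,0,0,0.02],[0,0,0.012,0,0,0,0.02],[0,0,0.010,0,0,0,0.02],[0,0,0,0,0,0,0.02]]]'
sed -i 's/go(.*,-61.8)/go(.4115,-.2250,.300,-61.8)/' chk.py
python3 chk.py
```

```text
time_s: 8.8
ee_pos: [0.4103, -0.224, 0.2956]
tcp_rot: [[0.474, -0.88, -0.003], [-0.88, -0.474, 0.002], [-0.003, 0.002, -1.0]]
ft_force: [0.8, 0.4, -2.0]
gripper_width: 0.294
t 8.85 pos [ 0.4105 -0.2242  0.2961] yaw -61.7 tilt 0.16 F [-0.5 -0.2 -1.5] w 0.291
 d_tool mm [ 1.2 -0.5 -3.9] wz 0.1
tilt target [ 0.0025 -0.0013  1.    ]
z hist [(np.float64(0.068), 2837), (np.float64(0.07), 1117), (np.float64(0.026), 416), (np.float64(0.044), 288), (np.float64(0.158), 150), (np.float64(0.046), 144), (np.float64(0.028), 117), (np.float64(0.024), 80), (np.float64(0.152), 80), (np.float64(0.146), 76)]
zt 0.069 n 4033 rect centre rel tcp mm [-1.7  0.6] size [30.2 62.2] ang 38.64 px [[280.0, 224.0]]
```

```bash

python3 -m pendant '[[[0.0024,-0.0015,0,0.07,0.14,0,0.02],[0,0,0.004,0,0,0,0.02],[0,0,0,0,0,0,0.02]]]'
python3 chk.py
```

```text
time_s: 9.22
ee_pos: [0.414, -0.2261, 0.293]
tcp_rot: [[0.474, -0.88, 0.003], [-0.88, -0.474, -0.002], [0.003, -0.001, -1.0]]
ft_force: [0.5, 0.7, -1.6]
gripper_width: 0.291
t 9.275 pos [ 0.4142 -0.2263  0.2932] yaw -61.68 tilt 0.21 F [-0.3  0.1 -1.9] w 0.291
 d_tool mm [-2.4  1.8 -6.8] wz 0.12
tilt target [-0.0033  0.0017  1.    ]
z hist [(np.float64(0.066), 3466), (np.float64(0.024), 443), (np.float64(0.042), 374), (np.float64(0.068), 284), (np.float64(0.064), 273), (np.float64(0.156), 152), (np.float64(0.022), 119), (np.float64(0.15), 79), (np.float64(0.154), 79), (np.float64(0.152), 72)]
zt 0.067 n 4029 rect centre rel tcp mm [-0.3 -0.2] size [30.1 62.2] ang 38.62 px [[280.0, 224.0]]
```

View pics/w7.png

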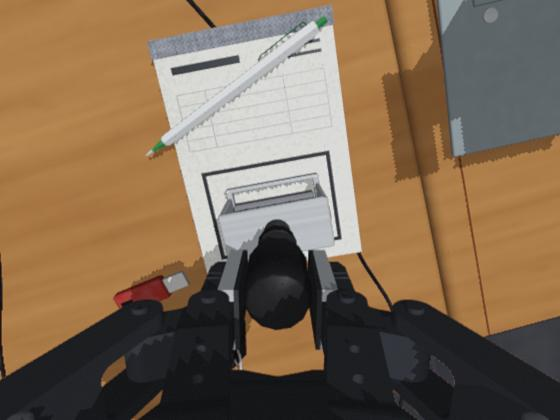

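The stamp sits about 2.6 mm to the right: the foot gaps are about 18 px left and 10 px right. I'll shift it back, then lower.

```bash

python3 -m pendant '[[[-0.0025,0.0015,0,0,0,0,0.02],[0,0,0.003,0,0,0,0.02],[0,0,0,0,0,0,0.02]]]'
python3 chk.py
```

```text
time_s: 9.65
ee_pos: [0.4115, -0.2247, 0.2904]
tcp_rot: [[0.474, -0.88, 0.004], [-0.88, -0.474, -0.002], [0.004, -0.002, -1.0]]
ft_force: [-0.2, 0.3, -2.3]
gripper_width: 0.295
t 9.7 pos [ 0.4116 -0.2247  0.2905] yaw -61.69 tilt 0.26 F [-0.3  0.4 -1.5] w 0.297
 d_tool mm [ 0.2  0.2 -9.5] wz 0.11
tilt target [-0.0041  0.0021  1.    ]
z hist [(np.float64(0.064), 2895), (np.float64(0.062), 1092), (np.float64(0.022), 361), (np.float64(0.04), 313), (np.float64(0.02), 210), (np.float64(0.038), 122), (np.float64(0.152), 106), (np.float64(0.154), 96), (np.float64(0.148), 83), (np.float64(0.14), 78)]
zt 0.065 n 4030 rect centre rel tcp mm [ 0.2 -0.4] size [30.  62.2] ang 38.25 px [[280.0, 224.0]]
```

```bash

python3 -m pendant '[[[0,0,0.003,0,-0.1,0,0.02],[0,0,0.003,0,-0.1,0,0.02],[0,0,0.003,0,0,0,0.02]]]' 90
python3 chk.py; python3 -m pendant '[[[0,0,0.004,0,0,0,0.02],[0,0,0.004,0,0,0,0.02]]]'; python3 chk.py
```

```text
time_s: 10.07
ee_pos: [0.4119, -0.2249, 0.2818]
tcp_rot: [[0.474, -0.88, 0.003], [-0.88, -0.474, 0.001], [0.001, -0.003, -1.0]]
ft_force: [-1.2, 1.7, 5.0]
gripper_width: 0.286
t 10.125 pos [ 0.4119 -0.2249  0.2816] yaw -61.68 tilt 0.15 F [-0.5  1.2  5. ] w 0.291
 d_tool mm [ -0.1   0.4 -18.4] wz 0.12
tilt target [-8.0e-04  2.5e-03  1.0e+00]
z hist [(np.float64(0.058), 3205), (np.float64(0.056), 728), (np.float64(0.03), 323), (np.float64(0.032), 200), (np.float64(0.144), 153), (np.float64(0.14), 84), (np.float64(0.134), 75), (np.float64(0.136), 74), (np.float64(0.138), 71), (np.float64(0.13), 66)]
zt 0.059 n 3998 rect centre rel tcp mm [0.  0.3] size [30.1 62.1] ang 38.34 px [[281.0, 225.0]]
time_s: 10.38
ee_pos: [0.4122, -0.225, 0.275]
tcp_rot: [[0.474, -0.88, 0.002], [-0.88, -0.474, 0.001], [0.0, -0.002, -1.0]]
ft_force: [-3.2, 2.1, 8.4]
gripper_width: 0.292
t 10.425 pos [ 0.4122 -0.225   0.2747] yaw -61.68 tilt 0.12 F [-2.2  1.6  8.1] w 0.289
 d_tool mm [ -0.3   0.6 -25.3] wz 0.12
tilt target [-1.0e-04  2.2e-03  1.0e+00]
z hist [(np.float64(0.058), 3132), (np.float64(0.056), 731), (np.float64(0.024), 654), (np.float64(0.138), 167), (np.float64(0.136), 85), (np.float64(0.128), 80), (np.float64(0.126), 78), (np.float64(0.134), 78), (np.float64(0.132), 76), (np.float64(0.13), 67)]
zt 0.059 n 3928 rect centre rel tcp mm [-0.5  0.1] size [30.3 62.2] ang 38.82 px [[281.0, 228.0]]
```

```bash

python3 -m pendant '[[[0,0,0.004,0,0,0,0.02],[0,0,0.003,0,0,0,0.02]]]'; python3 -m pendant '[[[0,0,0.003,0,0,0,0.02]]]'; python3 -m pendant '[[[0,0,0.003,0,0,0,0.02]]]'
```

```text
time_s: 10.68
ee_pos: [0.4126, -0.2251, 0.2699]
tcp_rot: [[0.475, -0.88, 0.001], [-0.88, -0.474, 0.002], [-0.001, -0.002, -1.0]]
ft_force: [-3.0, 3.1, 11.2]
gripper_width: 0.289
time_s: 10.8
ee_pos: [0.4128, -0.2252, 0.2685]
tcp_rot: [[0.475, -0.88, 0.0], [-0.88, -0.475, 0.002], [-0.002, -0.001, -1.0]]
ft_force: [-6.8, 4.5, 23.1]
gripper_width: 0.286
time_s: 10.92
ee_pos: [0.4133, -0.2255, 0.2685]
tcp_rot: [[0.475, -0.88, -0.001], [-0.88, -0.475, 0.003], [-0.003, -0.0, -1.0]]
ft_force: [-8.5, 5.5, 29.4]
gripper_width: 0.286
```

The handle is at its stop: z stays at 0.2685 m while Fz reaches 29 N. I'll relieve the small side load, then check.

```bash

python3 -m pendant '[[[-0.001,0.0006,0.0025,0,0,0,0.02],[-0.001,0.0006,0.0025,0,0,0,0.02]]]'; python3 chk.py
python3 -c "
from h import *
f=dict(np.load('pics/w7.npz'));P=cloud(f); k=P[(P[...,2]>.1)&(f['image'].max(-1)<90)&(np.hypot(P[...,0]-.413,P[...,1]+.225)<.012)];h,e=np.histogram(k[:,2],np.arange(.1,.15,.002));print('knob top',e[h.argmax()],np.percentile(k[:,2],[50,95]).round(4))"
```

```text
time_s: 11.18
ee_pos: [0.4127, -0.2251, 0.2686]
tcp_rot: [[0.475, -0.88, 0.0], [-0.88, -0.475, 0.002], [-0.001, -0.001, -1.0]]
ft_force: [-3.3, 2.6, 15.1]
gripper_width: 0.29
t 11.225 pos [ 0.4127 -0.2251  0.2686] yaw -61.66 tilt 0.1 F [-4.7  2.9 16.2] w 0.284
 d_tool mm [ -0.7   0.9 -31.4] wz 0.14
tilt target [0.0014 0.001  1.    ]
z hist [(np.float64(0.058), 3036), (np.float64(0.056), 678), (np.float64(0.132), 119), (np.float64(0.13), 117), (np.float64(0.126), 83), (np.float64(0.128), 78), (np.float64(0.124), 77), (np.float64(0.06), 75), (np.float64(0.118), 71), (np.float64(0.122), 69)]
zt 0.059 n 3802 rect centre rel tcp mm [-0.9  0.2] size [30.4 62. ] ang 38.69 px [[282.0, 230.0]]
knob top 0.12000000000000002 [0.1216 0.1808]
```

```bash

python3 -m pendant '[[[0,0,0.003,0,0,0,0.02],[-0.0003,0.0002,0.003,0,0,0,0.02],[-0.0003,0.0002,0.003,0,0,0,0.02],[-0.0003,0.0002,0.003,0,0,0,0.02],[-0.0003,0.0002,0.003,0,0,0,0.02],[-0.0003,0.0002,0.003,0,0,0,0.02],[-0.0003,0.0002,0.003,0,0,0,0.02],[-0.0003,0.0002,0.003,0,0,0,0.02]]]'; python3 chk.py
python3 - <<'E'
from h import *
for i in range(3): f=grab_frame("scene"); s=monitor.observe(); print(s["time_s"],s["ft_force"].round(1),s["ee_pos"].round(4),np.abs(s["qvel"]).max().round(2))
a=dict(np.load("pics/scene0.npz"))["image"]; P=cloud(f)
d=np.abs(a.astype(int)-f["image"])[170:210,300:318].mean(); print("round-stamp patch mean diff",d.round(2))
cv2.imwrite("pics/s9.png",cv2.resize(f["image"][120:250,180:340],(736,598),interpolation=cv2.INTER_CUBIC))
E
```

```text
time_s: 12.22
ee_pos: [0.4143, -0.226, 0.2687]
tcp_rot: [[0.475, -0.88, -0.006], [-0.88, -0.475, 0.005], [-0.007, 0.003, -1.0]]
ft_force: [-6.6, 3.7, 22.2]
gripper_width: 0.289
t 12.275 pos [ 0.4143 -0.226   0.2687] yaw -61.64 tilt 0.43 F [-7.5  3.8 22.1] w 0.288
 d_tool mm [ -2.5   2.  -31.3] wz 0.16
tilt target [ 0.0071 -0.0025  1.    ]
z hist [(np.float64(0.058), 3113), (np.float64(0.056), 546), (np.float64(0.132), 131), (np.float64(0.06), 124), (np.float64(0.124), 81), (np.float64(0.13), 79), (np.float64(0.12), 77), (np.float64(0.128), 73), (np.float64(0.126), 68), (np.float64(0.118), 65)]
zt 0.059 n 3789 rect centre rel tcp mm [-1.7  1.4] size [29.6 62.2] ang 38.31 px [[282.0, 230.0]]
12.325 [-7.   4.7 21.9] [ 0.4143 -0.226   0.2686] 0.1
12.375 [-6.2  4.  23.1] [ 0.4143 -0.226   0.2687] 0.12
12.425 [-6.3  4.9 22.5] [ 0.4143 -0.226   0.2687] 0.12
round-stamp patch mean diff 1.47
```

View pics/s9.png

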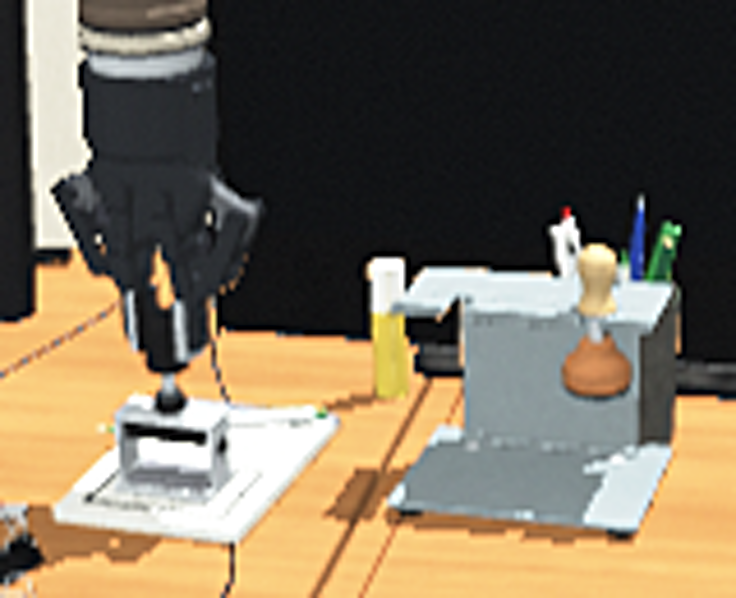

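The stamp stands flat in the box with the handle down. The force is steady at about 22 N and the round stamp hasn't moved, so I'm handing in.

```bash
python3 -c "
from h import *
print(ticket.sign_off())"
```

```text
the job is handed in; nothing more can be done
None
```

I lifted the black-knobbed rectangular stamp about 10 mm and drew it 93 mm straight out of the left fork. I then set it in the printed box, pressed the handle to its stop, and handed in at about 12.4 s still gripping and pressing. No verdict was reported.

**Last checks before handing in:**
- **Position:** the stamp's centre was at (0.4126, −0.2246) m, and the box centre at (0.4112, −0.2250) m, about 1.5 mm apart.
- **Turn:** the stamp was turned less than 1° from the box (38.3° against about 38.7°), with the frame flat on the pad.
- **Handle:** z stopped falling at 0.2685 m as the force rose to 29 N. The knob top measured 0.122 m, the height expected at full press.
- **Hold:** the push was steady at about 22 N, with the arm still and the grip set to 90 N.
- **Round stamp:** it was hanging unchanged on the rack.

**Where readings disagreed:**
- **Turn in the grip:** when first measured in the grip, over the pad, the stamp was about 10.7° off the box. I turned it back before setting it down.
- **While pressing:** the tool drifted about 2 mm sideways and tilted 0.4°, leaving about 7 N of side load. The frame itself moved about 1 mm or less and stayed level.

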